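Flux bottle from the packed crate into the bench bay

ROBOT

A 6-joint arm with a two-finger parallel gripper is mounted at the origin on the work surface. World frame = base frame: x ahead of the robot, y to its left, z up, the work surface at z = 0. Lengths are in m, angles in degrees, forces in N, time in s.
With the tool pointing down it reaches from about 0.35 to 0.875 m from the base axis. Payload 4.2 kg.
Tool frame: the origin (TCP) lies midway between the tips of the shut fingers; the grasp point (between the pads) lies 19 mm behind it; y points along the fingers, z is the direction in which the jaws open and shut, and the axes are right-handed (so a half turn about y gives the same grasp; the last joint's range is limited). The gripper opens to 87 mm and grips with 3 to 60 N. Pads are 19 mm wide; open, the fingers measure 117 mm over their backs; the gripper's body (75 mm by 190 mm) begins 51 mm behind the grasp point.
Start: joints at [-58.35, 22.042, 0.453, 0, -68.411, -14.817], TCP at [0.181, -0.598, 0.223] pointing down, gripper open.
Joint ranges: [-179.83, 179.83], [-69.29, 118.12], [-61.27, 80.66], [-181.25, 117.63], [-171.15, -9.14], [-177.46, 177.46]. Speed limits (degrees/s): [159.86, 159.86, 180, 180, 180, 180].

INTERFACE

Orientations are given as [roll, pitch, yaw] about the fixed x, y, z axes, in that order (R = Rz(yaw) Ry(pitch) Rx(roll)).
In Python, from workcell import env gives the robot as it stands. The module is installed in compiled form; this text tells all that it offers. Calls block until the motion is done:
- env.goto(position, orientation): joint-space move of the TCP to a pose.
- env.move_straight(position, rotation=None, rate=0.15, force_limit=None): straight line of the TCP; rotation=None keeps the orientation; rate is the mean speed in m/s. With force_limit (N) it stops when the force on the tool has changed by that much, and returns True; else False.
- env.set_joints(angles): joint-space move.
- env.gripper_to(opening, grasp_force=None): opening from 0.0 (shut) to 1.0 (fully open); grasp_force is the grip in N (None keeps the last); returns when the fingers have stopped.
- env.dwell(seconds).
- env.inverse_kinematics(position, orientation): joint angles nearest the present ones, or None.
- env.read_state(): the state.
- env.grab_frame(name): name is "scene" or "top"; returns a dict with "image" (384x512x3 uint8, blue, green, red), "fx", "fy", "cx", "cy" (pixels), "position" and "orientation" of the camera in the world. Camera axes: x right, y up, looking along -z (the intrinsics and any distortion apply to the point x, -y, -z); pixel columns grow to the right and rows downward; lengths in m; the calibration is good to about 2 mm. A picture is of the moment at which its call begins. There is no depth.
A pose or a line that the arm cannot do raises env.Unreachable and nothing moves.
- env.close_job(): hands the job in, once; it reports no verdict.
Trained networks look in a picture, given as the dict that the camera call returned (one of the last four; its "shot" number tells which), for a name from the list of things; names that differ only in an ending like _2 or _b are one class to them, and where a whole thing is asked for, a point or a joint stands for the part that bears it (a point fixed in the world has none). Each returns a list of dicts, best first, with "score" (0 to 1); they miss things now and then, are a little off and sometimes report something else, mostly with a low value. They report only what shows in the picture. A call takes as long as a camera call. They do not tell look-alikes from the thing itself.
- env.search_frame(picture, thing): "xyz" ([x, y, z] in m, in world coordinates, good to about 4 mm: the middle of the surface that is visible of it).
- env.trace(picture, thing): "mask" (384x512 bool, what is visible of it).
The state is a dict: "clock": time; "joint_positions": joint angles; "qvel": joint speeds; "joint_torque": joint torques, N m; "position": TCP position; "tool_rot": TCP orientation; "force": force on the tool from outside, world axes, zero at the start; "wrist_torque": the same for the moment, N m; "opening": opening from 0.0 (shut) to 1.0 (fully open).
Only numpy, scipy, OpenCV 4.12 (cv2) and the standard library are available. Lean on these libraries where they do the work, as an engineer would, in place of code of your own. Each camera call takes 0.05 s, during which the arm holds its last target.

TASK

Lift the red-capped flux bottle out of the tightly packed crate, leaving all the black-capped bottles standing in it. Stand it upright inside the black bottle bay, setting it down gently rather than dropping it, and let go; then slide the bay's blue guard fully shut in front of it. Do not disturb the battery or the cutters.

Things in the scene. Friction and masses are not known exactly. Their poses are not given: they have to be found in the camera images.
- flux_mid (a point): Flux bottle's centre: white bottle, RED cap, yellow label, upright in one of the crate's two inner places. 122 mm tall: body 46 mm diameter to 78 mm, shoulder to 90 mm, then stiff 17 mm cap to the top. Point on the axis, 61 mm above the underside; z up. 0.09 to 0.18 kg. Grasp the cap from above; only 29 mm is free to each next cap along the crate's x and y, so go down with the gripper part open.
- crate: Fixed grey crate, 148 (its x) x 194 (its y) x 65 mm tall, walls 5 mm, floor 6 mm, no dividers. Origin: centre of its underside on the bench, x and y along its sides. Holds twelve bottles on a 46 mm grid, 3 along x, 4 along y, touching one another; their tops are 128 mm above the bench.
- bay: Fixed black bottle bay, open at the top and on its -x side. Origin on the bench (z = 0) under the middle of the standing place. Inside 64 x 64 mm, centred on the origin; floor 8 mm above the bench; side and back (+x) walls 5 mm thick, 50 mm high. An aluminium track along y on its -x side reaches 193 mm to +y.
- guard_tab (a point): Centre of the top face of the upright blue tab of the sliding guard: 16 mm thick (bay x), 24 mm wide (bay y), top 88 mm above the bench, sides free down to 36 mm above the bench. Moves with the guard; when shut it is at (-38, +85) mm in the bay's x, y. Pinch it from above across either pair of faces.
- guard (a joint): How far the blue guard of the bay is open, in m: 0 = fully shut across the bay's open -x side (a hard stop), up to 0.085 = fully open. It slides along the bay's +y axis to open, so push along the bay's -y to shut; about 1.5 N of friction, stays where left.
- battery: Bystander: loose blue 9 V battery standing upright on the bench, 27 x 18 x 49 mm. Origin under its centre. Leave it alone.
- cutters: Bystander: loose side cutters with black handles lying on the bench, about 140 mm long and 45 mm wide, 12 mm thick. Origin at the pivot; jaws to +x, handles to -x. Leave them alone.
- spare1: One of the eleven other bottles in the crate, same size and shape as the flux bottle but with a BLACK cap and a white label; origin at the centre of its underside. It stays in the crate, standing.
- spare2: One of the eleven other bottles in the crate, same size and shape as the flux bottle but with a BLACK cap and a white label; origin at the centre of its underside. It stays in the crate, standing.
- spare3: One of the eleven other bottles in the crate, same size and shape as the flux bottle but with a BLACK cap and a white label; origin at the centre of its underside. It stays in the crate, standing.
- spare4: One of the eleven other bottles in the crate, same size and shape as the flux bottle but with a BLACK cap and a white label; origin at the centre of its underside. It stays in the crate, standing.
- spare5: One of the eleven other bottles in the crate, same size and shape as the flux bottle but with a BLACK cap and a white label; origin at the centre of its underside. It stays in the crate, standing.
- spare6: One of the eleven other bottles in the crate, same size and shape as the flux bottle but with a BLACK cap and a white label; origin at the centre of its underside. It stays in the crate, standing.
- spare7: One of the eleven other bottles in the crate, same size and shape as the flux bottle but with a BLACK cap and a white label; origin at the centre of its underside. It stays in the crate, standing.
- spare8: One of the eleven other bottles in the crate, same size and shape as the flux bottle but with a BLACK cap and a white label; origin at the centre of its underside. It stays in the crate, standing.
- spare9: One of the eleven other bottles in the crate, same size and shape as the flux bottle but with a BLACK cap and a white label; origin at the centre of its underside. It stays in the crate, standing.
- spare10: One of the eleven other bottles in the crate, same size and shape as the flux bottle but with a BLACK cap and a white label; origin at the centre of its underside. It stays in the crate, standing.
- spare11: One of the eleven other bottles in the crate, same size and shape as the flux bottle but with a BLACK cap and a white label; origin at the centre of its underside. It stays in the crate, standing.
Not all that is in view belongs to the job. What is shaped like the spare8 but green or turquoise is not meant.

How it is judged:
By the outcome, as a careful person would: the job done as asked, in the order asked, and still so for the second after the job is handed in, with the robot touching nothing.
It also fails if it takes over 54 s, if anything falls off the work surface, if the arm or the gripper's body presses on something with over 40 N, if the wrist force passes 120 N, or if a joint passes its speed limit or range.

## Working session

There is one attempt and no reset: what is moved stays moved. The work goes in short steps, each a Python script; the robot and the scene stay as the last script left them, time stands still between calls to the robot, and variables do not carry over. Pictures are saved under pics/ and viewed, and the job is handed in when it is done.

```bash
mkdir -p pics; python3 - <<'E'
from workcell import env
import cv2
s=env.read_state();print({k:s[k] for k in('clock','position','tool_rot','opening','force')})
for n in('scene','top'):
    p=env.grab_frame(n);cv2.imwrite(f'pics/{n}0.png',p['image']);print(n,[(k,p[k]) for k in p if k!='image'])
    for t in('flux_mid','crate','bay','guard_tab','guard','battery','cutters','spare1'):
        print(t,[(round(d['score'],2),[round(float(v),3) for v in d['xyz']]) for d in env.search_frame(p,t)][:13])
print(env.read_state()['clock'])
E
```

```text
{'clock': 0.0, 'position': array([ 0.18082323, -0.59762367,  0.22142805]), 'tool_rot': array([-8.98717399e+01,  5.25638876e-03,  1.68187706e+01]), 'opening': 1.0016699233864674, 'force': array([-0.71042288, -0.26532501,  0.14527387])}
scene [('fx', 405.4350186557332), ('fy', 405.4350186557332), ('cx', 256.7159860176034), ('cy', 189.46644402095595), ('position', array([ 1.17749636, -0.40831902,  0.83732805])), ('orientation', array([41.56342523, -0.89548134, 52.70515596])), ('shot', 1)]
flux_mid [(0.78, [0.54, -0.213, 0.094])]
crate [(0.78, [0.608, -0.195, 0.046]), (0.34, [0.588, -0.163, 0.089]), (0.26, [0.529, 0.3, 0.039])]
bay [(0.96, [0.542, 0.223, 0.028]), (0.49, [0.495, -0.254, 0.094])]
guard_tab [(0.71, [0.53, 0.3, 0.037])]
guard [(0.86, [0.528, 0.307, 0.038])]
battery [(0.45, [0.634, -0.022, 0.033])]
cutters [(0.72, [0.795, 0.047, 0.009]), (0.27, [0.588, -0.161, 0.089])]
spare1 [(0.83, [0.589, -0.118, 0.091]), (0.82, [0.496, -0.117, 0.09]), (0.82, [0.591, -0.253, 0.091]), (0.78, [0.498, -0.166, 0.093]), (0.76, [0.542, -0.256, 0.092]), (0.69, [0.685, -0.255, 0.072]), (0.67, [0.5
[... 527 characters left out ...]
26, 0.313, 0.05]), (0.63, [0.538, -0.166, 0.068])]
bay [(0.81, [0.546, 0.207, 0.008])]
guard_tab [(0.65, [0.525, 0.311, 0.051])]
guard [(0.81, [0.525, 0.311, 0.051])]
battery [(0.65, [0.626, -0.021, 0.048]), (0.32, [0.488, -0.24, 0.091])]
cutters [(0.61, [0.79, 0.048, 0.012])]
spare1 [(0.98, [0.607, -0.331, 0.082]), (0.94, [0.575, -0.102, 0.092]), (0.91, [0.491, -0.151, 0.093]), (0.91, [0.537, -0.105, 0.091]), (0.88, [0.578, -0.239, 0.089]), (0.87, [0.492, -0.24, 0.092]), (0.85, [0.577, -0.155, 0.089]), (0.82, [0.535, -0.243, 0.091]), (0.73, [0.533, -0.156, 0.096]), (0.69, [0.579, -0.198, 0.089]), (0.69, [0.668, -0.243, 0.08]), (0.59, [0.49, -0.102, 0.091]), (0.24, [0.79, 0.043, 0.012])]
0.9
```

View pics/scene0.png

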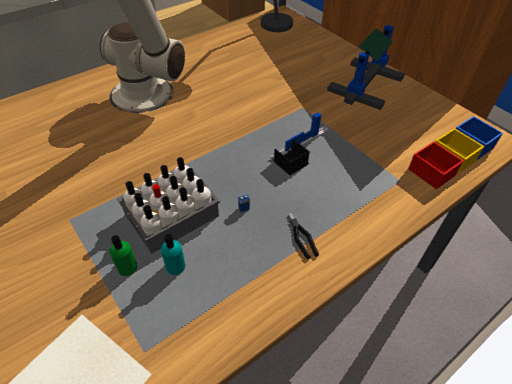

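View pics/top0.png

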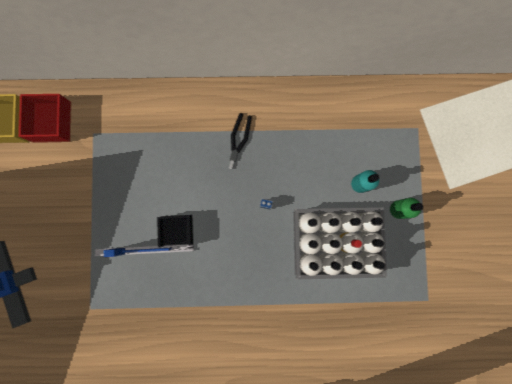

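```bash
python3 - <<'E'
import cv2,numpy as np
a=cv2.imread('pics/scene0.png');b=cv2.imread('pics/top0.png')
cv2.imwrite('pics/crA.png',cv2.resize(a[150:300,40:240],None,fx=4,fy=4,interpolation=2)[:600,:800])
cv2.imwrite('pics/crB.png',cv2.resize(b[120:260,280:420],None,fx=4,fy=4,interpolation=2))
cv2.imwrite('pics/crC.png',cv2.resize(a[60:180,250:420],None,fx=4,fy=4,interpolation=2))
cv2.imwrite('pics/crD.png',cv2.resize(b[130:260,90:230],None,fx=4,fy=4,interpolation=2))
E
```

```text
(no output)
```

View crops.

View pics/crA.png

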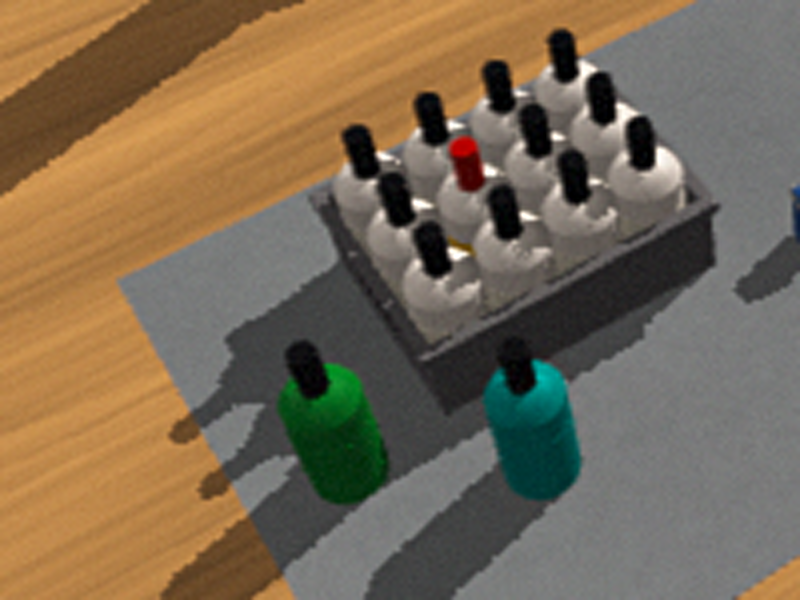

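View pics/crB.png

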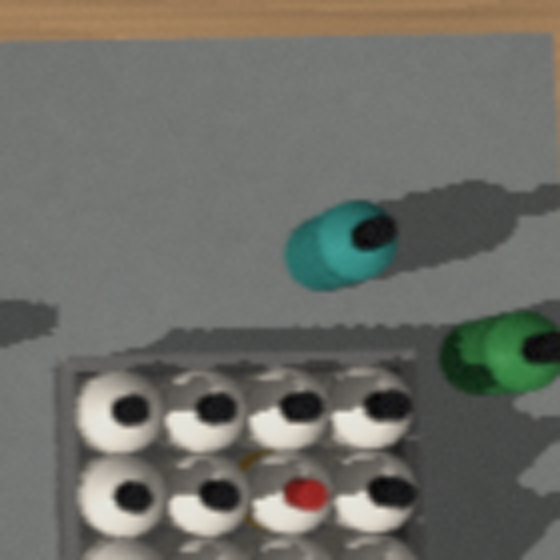

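View pics/crC.png

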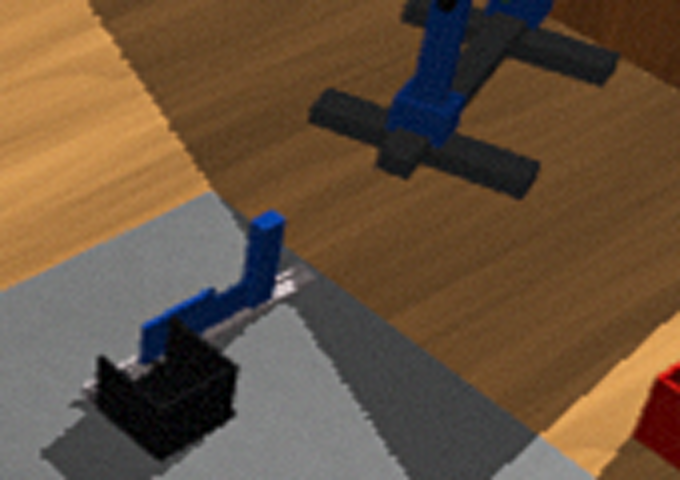

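View pics/crD.png

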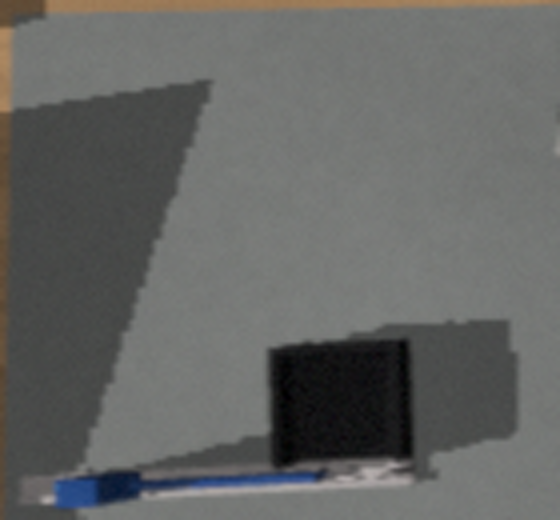

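```bash
cat > h.py <<'E'
import numpy as np,cv2
from scipy.spatial.transform import Rotation as Ro
from scipy.optimize import minimize,least_squares
def proj(c,P):
    q=(np.asarray(P,float)-c['position'])@Ro.from_euler('xyz',c['orientation'],degrees=True).as_matrix()
    return np.stack([c['cx']+c['fx']*q[...,0]/-q[...,2], c['cy']+c['fy']*-q[...,1]/-q[...,2]],-1)
def tri(obs):
    f=lambda X:np.concatenate([proj(c,X)-u for c,u in obs])
    r=least_squares(f,[.55,0,.08]);return r.x,np.round(r.fun,2)
def at_z(c,u,z):
    r=least_squares(lambda X:proj(c,[X[0],X[1],z])-u,[.55,0]);return r.x
def silh(c,pts_list,sc=4,shape=(384,512)):
    m=np.zeros((shape[0]*sc,shape[1]*sc),np.uint8)
    for P in pts_list:
        h=cv2.convexHull(((proj(c,P)+.5)*sc-.5).astype(np.float32)).astype(np.int32);cv2.fillConvexPoly(m,h,1)
    return cv2.resize(m.astype(np.float32),(shape[1],shape[0]),interpolation=cv2.INTER_AREA)
def box(x0,x1,y0,y1,z0,z1,o,yaw):
    P=np.array([[x,y,z] for x in(x0,x1) for y in(y0,y1) for z in(z0,z1)],float)
    c,s=np.cos(yaw),np.sin(yaw);P[:,:2]=P[:,:2]@np.array([[c,s],[-s,c]])+o[:2];return P
def cyl(o,r,z0,z1,n=24):
    t=np.linspace(0,2*np.pi,n,0);return np.array([[o[0]+r*np.cos(a),o[1]+r*np.sin(a),z] for a in t for z in(z0,z1)])
E
cat > m.py <<'E'
from workcell import env
from h import *
import pickle
S=env.grab_frame('scene');T=env.grab_frame('top')
mk={(n,t):[ (d['score'],d['mask']) for d in env.trace(p,t)][:1] for n,p in(('S',S),('T',T)) for t in('crate','bay','guard')}
pickle.dump((S,T,mk),open('f0.pkl','wb'))
E
python3 m.py; cat > a.py <<'E'
from h import *
import pickle
S,T,mk=pickle.load(open('f0.pkl','rb'))
print({k:[(round(s,2),int(m.sum())) for s,m in v] for k,v in mk.items()})
def red(p):
    b,g,r=[p['image'][...,i].astype(int) for i in range(3)]
    m=((r>90)&(g<60)&(b<60)).astype(np.uint8)
    n,l,st,ce=cv2.connectedComponentsWithStats(m)
    return [(st[i],ce[i]) for i in range(1,n) if st[i,4]>15]
for p in(S,T):print(red(p))
def blue(p):
    b,g,r=[p['image'][...,i].astype(int) for i in range(3)]
    m=((b>50)&(b>1.8*r)&(b>1.4*g)).astype(np.uint8)
    n,l,st,ce=cv2.connectedComponentsWithStats(m)
    return m,[(list(st[i]),ce[i].round(1)) for i in range(1,n) if st[i,4]>15]
for p in(S,T):print(blue(p)[1])
g=T['image'].max(2)
m=(g<45).astype(np.uint8);m[:, :290]=0;m[:,420:]=0;m[:205]=0;m[285:]=0
n,l,st,ce=cv2.connectedComponentsWithStats(m)
for i in range(1,n):
    if st[i,4]>15: print(st[i],ce[i].round(1),at_z(T,ce[i],.112).round(4))
E
python3 a.py
```

```text
{('S', 'crate'): [(0.97, 1515)], ('S', 'bay'): [(0.93, 1322)], ('S', 'guard'): [(0.71, 393)], ('T', 'crate'): [(0.89, 1615)], ('T', 'bay'): [(0.89, 1808)], ('T', 'guard'): [(0.78, 187)]}
[(array([414, 142,  50,  33, 327], dtype=int32), array([438.39449541, 160.81957187])), (array([152, 184,   8,   6,  32], dtype=int32), array([155.75, 186.5 ]))]
[(array([ 18,  94,  52,  48, 626], dtype=int32), array([ 41.83386581, 119.87060703])), (array([351, 240,  10,   7,  55], dtype=int32), array([356.09090909, 242.85454545]))]
[([np.int32(302), np.int32(0), np.int32(22), np.int32(11), np.int32(135)], array([315.6,   3.4])), ([np.int32(384), np.int32(25), np.int32(10), np.int32(13), np.int32(64)], array([388.7,  29.9])), ([np.int32(371), np.int32(50), np.int32(18), np.int32(18), np.int32(131)], array([381.7,  59.4])), ([np.int32(346), np.int32(52), np.int32(23), np.int32(45), np.int32(455)], array([358.5,  76.8])), ([np.int32(495), np.int32(74), np.int32(17), np.int32(40), np.int32(356)], array([505.7,  96.9])), ([np.int32(285), np.int32(113), np.int32(36), np.int32(38), np.int32(369)], array([30
[... 412 characters left out ...]
391 205  11  11  49] [394.3 211. ] [ 0.5996 -0.2908]
[411 205   9   6  45] [415.1 207. ] [ 0.6071 -0.3363]
[309 219   8   7  40] [312.5 221.8] [ 0.5801 -0.114 ]
[329 219   9   6  45] [333.4 221.5] [ 0.5799 -0.1587]
[351 218   9   7  48] [355.1 221.2] [ 0.5796 -0.2053]
[372 218  11   6  57] [376.8 220.6] [ 0.5798 -0.252 ]
[309 241   8   6  40] [312.8 243.5] [ 0.5342 -0.113 ]
[330 241   9   6  45] [334.4 243.3] [ 0.5336 -0.159 ]
[372 240  12   6  59] [377.8 242.5] [ 0.5333 -0.2518]
[374 261  11   8  64] [378.9 264.4] [ 0.4872 -0.2519]
[310 263   8   7  42] [313.5 265.7] [ 0.4878 -0.113 ]
[331 262   9   7  50] [335.2 265. ] [ 0.4881 -0.1589]
[352 262  10   7  54] [356.8 264.8] [ 0.4875 -0.2047]
```

```bash
cat > b.py <<'E'
from h import *
import pickle
S,T,mk=pickle.load(open('f0.pkl','rb'))
def redm(p):
    b,g,r=[p['image'][...,i].astype(float) for i in range(3)]
    m=np.clip((r-np.maximum(g,b)*1.2-20)/60,0,1); return m.astype(np.float32)
def roi(m,x0,x1,y0,y1):
    o=np.zeros_like(m);o[y0:y1,x0:x1]=m[y0:y1,x0:x1];return o
R={'S':roi(redm(S),140,170,170,215),'T':roi(redm(T),340,372,232,252)}
C={'S':S,'T':T}
for n in'ST':
    m=R[n]; ys,xs=np.mgrid[:384,:512]; c=np.array([(xs*m).sum(),(ys*m).sum()])/m.sum(); print(n,m.sum(),c)
    R[n+'c']=c
print('tri cap centroid',tri([(S,R['Sc']),(T,R['Tc'])]))
for keys in('S','T','ST'):
    f=lambda v:sum(((silh(C[k],[cyl(v[:2],.0085,v[2]-.032,v[2])])-R[k])**2).sum() for k in keys)
    if len(keys)==2: r=minimize(f,[.534,-.205,.128],method='Nelder-Mead',options=dict(initial_simplex=[[.534,-.205,.128],[.54,-.205,.128],[.534,-.2,.128],[.534,-.205,.135]],xatol=1e-4))
    else: g=lambda v:f([v[0],v[1],.128]); r=minimize(g,[.534,-.205],method='Nelder-Mead',options=dict(initial_simplex=[[.534,-.205],[.54,-.205],[.534,-.2]],xatol=1e-4))
    print('flux',keys,r.x.round(4),round(r.fun,2))
def bl(p):
    b,g,r=[p['image'][...,i].astype(int) for i in range(3)]
    return ((b>40)&(b>1.6*r)&(b>1.3*g)).astype(np.float32)
B={'S':roi(bl(S),300,326,108,136),'T':roi(bl(T),98,126,240,262)}
# bay: black
def dk(p,x0,x1,y0,y1): return roi((p['image'].max(2)<42).astype(np.float32),x0,x1,y0,y1)
for n,q in(('S',(265,330,130,185)),('T',(140,205,200,255))):
    d=dk(C[n],*q); cv2.imwrite(f'pics/dk{n}.png',cv2.resize(d*255,None,fx=1.5,fy=1.5))
M={k:mk[(k,'bay')][0][1].astype(np.float32) for k in'ST'}
for n in 'ST':
    for m,t in((M[n],'bay'),(mk[(n,'guard')][0][1],'guard')):
        ys,xs=np.nonzero(m);print(n,t,xs.min(),xs.max(),ys.min(),ys.max())
def bayp(v):
    o,y=v[:2],v[2]
    return [box(-.032,.037,-.037,.037,0,.008,o,y),box(.032,.037,-.037,.037,0,.05,o,y),box(-.032,.037,-.037,-.032,0,.05,o,y),box(-.032,.037,.032,.037,0,.05,o,y)]
for keys in('S','T','ST'):
    f=lambda v:sum(((silh(C[k],bayp([v[0],v[1],np.radians(v[2])]))-M[k])**2).sum() for k in keys)
    best=min((minimize(f,[.54,.21,y0],method='Nelder-Mead',options=dict(initial_simplex=[[.54,.21,y0],[.55,.21,y0],[.54,.225,y0],[.54,.21,y0+4]],xatol=1e-4)) for y0 in(-8,-2,3)),key=lambda r:r.fun)
    print('bay',keys,best.x.round(4),round(best.fun,1))
vis={}
v=best.x
for n in'ST':
    im=cv2.resize(C[n]['image'],None,fx=4,fy=4,interpolation=2)
    for P in bayp([v[0],v[1],np.radians(v[2])]):
        h=cv2.convexHull(((proj(C[n],P)+.5)*4).astype(np.float32)).astype(int);cv2.polylines(im,[h],1,(0,255,255),1)
    for z in(0,):
      gb=[box(-.046,-.030,.073+d,.097+d,.036,.088,v[:2],np.radians(v[2])) for d in(.085,)]
      for P in gb:
        h=cv2.convexHull(((proj(C[n],P)+.5)*4).astype(np.float32)).astype(int);cv2.polylines(im,[h],1,(0,255,0),1)
    c=(proj(C[n],[v[0],v[1]+.05,.05])*4).astype(int)
    cv2.imwrite(f'pics/bay{n}.png',im[max(0,c[1]-200):c[1]+200,c[0]-300:c[0]+300])
E
python3 b.py
```

```text
S 89.29667 [155.03627956 186.68755353]
T 59.36333 [356.28835207 243.16324212]
tri cap centroid (array([ 0.53304639, -0.20292679,  0.12485722]), array([0.35, 0.04, 0.27, 0.16]))
flux S [ 0.5335 -0.2029] 15.67
flux T [ 0.5325 -0.2056] 15.11
flux ST [ 0.5331 -0.2033  0.1281] 34.55
S bay 271 327 113 175
S guard 285 320 113 150
T bay 95 193 214 256
T guard 105 167 248 256
bay S [0.5659 0.1959 7.2069] 563.6
bay T [ 0.5543  0.1925 -0.3592] 715.1
bay ST [0.5642 0.1932 5.1395] 1316.7[ WARN:0@1.718] global loadsave.cpp:1063 imwrite_ Unsupported depth image for selected encoder is fallbacked to CV_8U.
```

```bash
python3 - <<'E'
import cv2,numpy as np
from h import *
import pickle
S,T,mk=pickle.load(open('f0.pkl','rb'))
def roi(m,x0,x1,y0,y1):
    o=np.zeros_like(m);o[y0:y1,x0:x1]=m[y0:y1,x0:x1];return o
o=[]
for p,(x0,x1,y0,y1) in((S,(265,340,105,185)),(T,(90,205,205,265))):
    o.append(cv2.resize(p['image'][y0:y1,x0:x1],None,fx=6,fy=6,interpolation=0))
    g=p['image'].max(2); 
    o.append(cv2.resize(np.clip(g[y0:y1,x0:x1].astype(int)*3,0,255).astype(np.uint8),None,fx=6,fy=6,interpolation=0))
cv2.imwrite('pics/z1.png',np.hstack([cv2.resize(o[1],(400,427)),cv2.resize(cv2.cvtColor(o[0],6),(400,427))]))
cv2.imwrite('pics/z2.png',o[3])
E
```

```text
(no output)
```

View pics/z1.png

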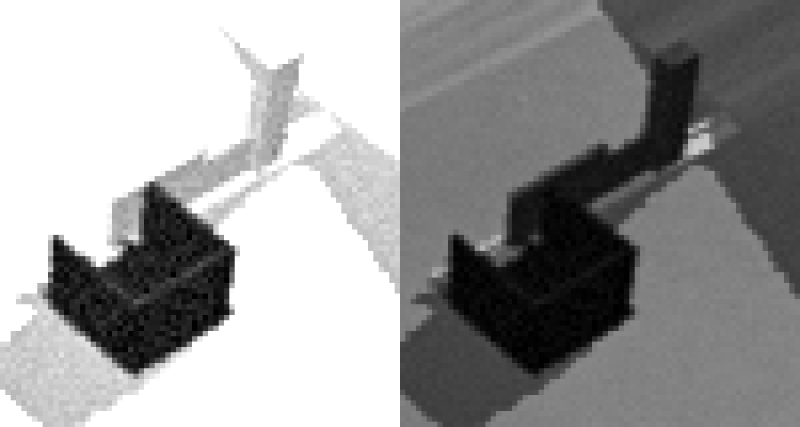

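View pics/z2.png

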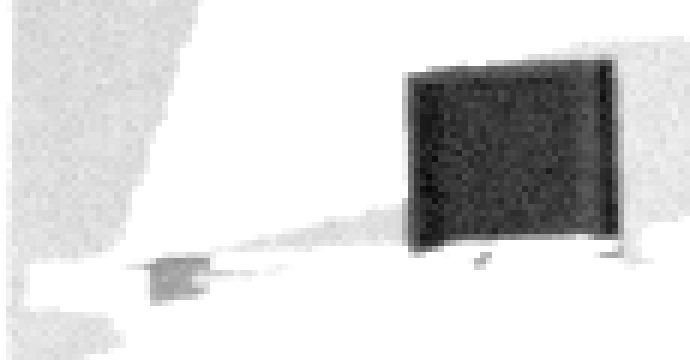

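```bash
cat > c.py <<'E'
from h import *
import pickle,sys
S,T,mk=pickle.load(open('f0.pkl','rb'));C={'S':S,'T':T}
def roi(m,x0,x1,y0,y1):
    o=np.zeros_like(m);o[y0:y1,x0:x1]=m[y0:y1,x0:x1];return o
M={'S':roi((S['image'].max(2)<32).astype(np.uint8),268,312,135,180),'T':roi((T['image'].max(2)<48).astype(np.uint8),152,198,208,250)}
for k in M: M[k]=cv2.morphologyEx(M[k],cv2.MORPH_CLOSE,np.ones((3,3),np.uint8)).astype(np.float32)
def bl(p):
    b,g,r=[p['image'][...,i].astype(int) for i in range(3)]
    return ((b>40)&(b>1.6*r)&(b>1.3*g)).astype(np.uint8)
def bayp(v):
    o,y=v[:2],np.radians(v[2])
    return [box(-.032,.037,-.037,.037,0,.008,o,y),box(.032,.037,-.037,.037,0,.05,o,y),box(-.032,.037,-.037,-.032,0,.05,o,y),box(-.032,.037,.032,.037,0,.05,o,y)]
def fit(f,x0,st):
    X=[np.array(x0,float)]
    for i in range(len(x0)): a=X[0].copy();a[i]+=st[i];X.append(a)
    r=minimize(f,x0,method='Nelder-Mead',options=dict(initial_simplex=X,xatol=1e-4,fatol=.01,maxiter=300))
    X=[r.x]+[r.x+np.eye(len(x0))[i]*st[i]*-.6 for i in range(len(x0))]
    return minimize(f,r.x,method='Nelder-Mead',options=dict(initial_simplex=X,xatol=1e-4,fatol=.01,maxiter=300))
for keys in('S','T','ST'):
    f=lambda v:sum(((silh(C[k],bayp(v))-M[k])**2).sum() for k in keys)
    best=min((fit(f,[.55,.20,y0],[.008,.008,4]) for y0 in(-5,0,4)),key=lambda r:r.fun)
    print('bay',keys,best.x.round(4),round(best.fun,1))
v=best.x
# tab
Bm={'S':roi(bl(S),295,326,108,150),'T':roi(bl(T),98,126,240,262)}
yaw=np.radians(v[2])
def tabs(k,w,ztop=.088): return silh(C[k],[box(-.008,.008,-.012,.012,ztop-.052,ztop,w,yaw)])
wS=np.zeros((384,512),np.float32);wS[108:133,295:330]=1
wT=np.zeros((384,512),np.float32);wT[240:262,98:124]=1
W={'S':wS,'T':wT}
def d(u): 
    c,s=np.cos(yaw),np.sin(yaw); return v[:2]+np.array([[c,-s],[s,c]])@[-.038,.085+u]
for keys in('S','T','ST'):
    f=lambda w:sum((W[k]*(tabs(k,w,w[2] if len(w)>2 else .088)-Bm[k])**2).sum() for k in keys)
    r=fit(f,[*d(.08)]+([.088] if len(keys)>1 else []),[.008,.008,.006][:2+(len(keys)>1)]);print('tab',keys,r.x.round(4),round(r.fun,1))
c,s=np.cos(yaw),np.sin(yaw)
print('tab in bay',np.array([[c,s],[-s,c]])@(r.x[:2]-v[:2]))
for n in'ST':
    im=cv2.resize(C[n]['image'],None,fx=5,fy=5,interpolation=2)
    for P in bayp(v)+[box(-.008,.008,-.012,.012,.036,.088,r.x,yaw)]:
        h=cv2.convexHull(((proj(C[n],P)+.5)*5).astype(np.float32)).astype(int);cv2.polylines(im,[h],1,(0,255,255),1)
    q=(proj(C[n],[v[0],v[1]+.05,.05])*5).astype(int)
    cv2.imwrite(f'pics/bay{n}.png',im[max(0,q[1]-230):q[1]+200,q[0]-300:q[0]+300])
E
python3 c.py
```

```text
bay S [0.5683 0.1943 2.314 ] 38.6
bay T [0.5664 0.1929 0.5673] 48.3
bay ST [0.567  0.1935 0.6013] 99.3
tab S [0.5301 0.3217] 34.3
tab T [0.4973 0.3866] 142.0
tab ST [0.4819 0.376  0.0329] 180.9
tab in bay [-0.08319259  0.18340497]
```

View pics/bayS.png

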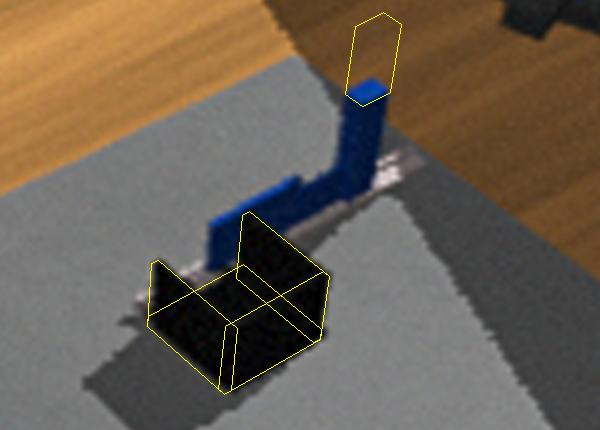

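View pics/bayT.png

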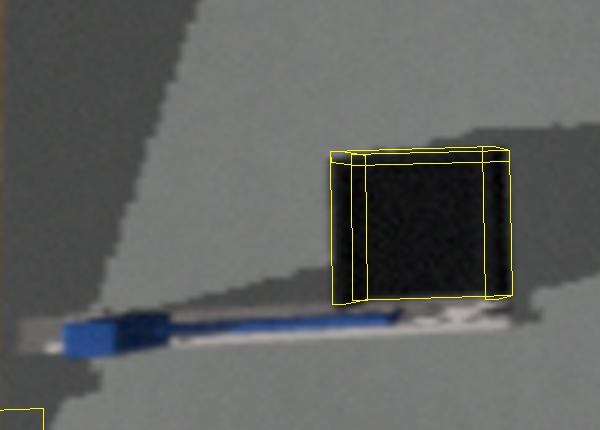

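```bash
python3 - <<'E'
s=open('c.py').read()
a,b=s.split("for keys in('S','T','ST'):\n    f=lambda w:")
b2=b.split("c,s=np.cos(yaw)",1)[1]
# 3) restrict: start near S-solution
s=a+"""
for k in 'ST':
    f1=lambda u:(W[k]*(tabs(k,d(u))-Bm[k])**2).sum()
    us=np.arange(-.01,.095,.005);e=[f1(u) for u in us];print(k,'u best',us[int(np.argmin(e))],min(e))
for keys in('S','T','ST'):
    f=lambda w:sum((W[k]*(tabs(k,w,w[2] if len(w)>2 else .088)-Bm[k])**2).sum() for k in keys)
    r=min((fit(f,[*d(u0)]+([.088] if len(keys)>1 else []),[.005,.005,.004][:2+(len(keys)>1)]) for u0 in(.03,.04,.05)),key=lambda r:r.fun);print('tab',keys,r.x.round(4),round(r.fun,1))
c,s=np.cos(yaw)"""+b2
open('c2.py','w').write(s)
E
python3 c2.py
```

```text
bay S [0.5683 0.1943 2.314 ] 38.6
bay T [0.5664 0.1929 0.5673] 48.3
bay ST [0.567  0.1935 0.6013] 99.3
S u best 0.045 38.898438
T u best 0.045 69.33594
tab S [0.5302 0.3216] 34.3
tab T [0.5233 0.3234] 15.4
tab ST [0.5227 0.3279 0.0779] 57.9
tab in bay [-0.04292186  0.1349008 ]
```

View pics/bayS.png

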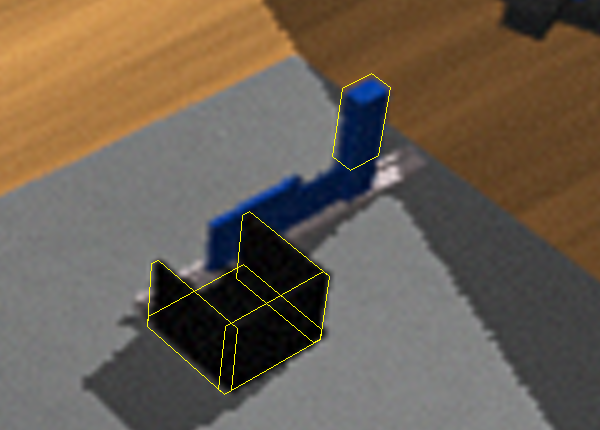

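View pics/bayT.png

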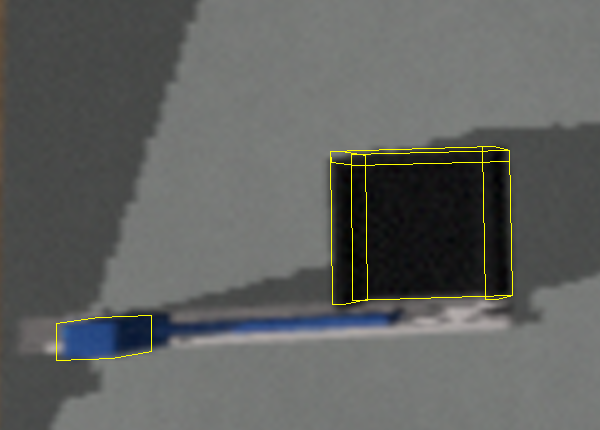

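```bash
python3 - <<'E'
from h import *
import pickle
S,T,mk=pickle.load(open('f0.pkl','rb'))
for p,(x0,x1,y0,y1) in((S,(306,326,108,140)),(T,(98,126,244,258))):
    b=p['image'][y0:y1,x0:x1]
    for r in range(b.shape[0]): print(y0+r,' '.join(f'{v:3d}' for v in b[r,:,0]))
    print()
E
```

```text
108  36  38  39  32  41  40  34  41  40  41  48  44  45  40  46  45  45  43  46  46
109  40  34  38  41  37  38  40  40  40  44  43  41  39  47  43  44  45  44  37  41
110  59  45  33  38  39  41  43  39  42  42  40  47  45  44  43  41  39  40  42  44
111  89  62  47  39  43  40  42  42  41  40  41  46  45  37  41  43  41  38  36  36
112 125  91  67  52  42  44  40  41  39  46  62  86  86  61  37  32  40  40  34  42
113 127 130  83  64  58  50  43  45  56  95 150 161 165 125  71  42  37  39  37  39
114 127 126  94  70  66  59  53  87 129 155 161 161 171 168 141  76  40  37  42  38
115 127 130 126  82  65  61  76 133 160 166 160 160 162 156 107  63  35  39  39  41
116 127 133 127  90  70  65  69  76 123 157 156 151 110  69  54  64  45  40  36  40
117 127 126 133 128  90  70  68  65  69  98  98  72  54  53  57  46  36  38  37  43
118 129 127 125 132 132  85  65  70  64  64  61  53  57  56  52  41  38  46  37  36
119 129 129 128 134 134  92  68  67  66  64  58  56  55  55  53  44  39  36  40  42
120 129 134 131 129 131 118  84  70  67  64  58  58  60  59  59  40  40  39  38  42
121 131 
[... 2512 characters left out ...]
  80
252 102 101 102 101 106 132 145 137 135 133 133 130 132 131 126 114  80  59  54  53  54  54  57  57  68  72  73  86
253 104 104 109 116 117 129 135 135 134 133 135 133 130 130 130 116  80  58  55  54  53  57  57  56  56  62  73 119
254  96 104 129 148 154 152 141 137 137 134 135 135 135 133 132 118  82  61  57  58  57  62  65  66  71  81  96 123
255  97 101 129 155 150 142 138 136 136 136 139 135 135 134 132 117  87  69  68  75  79  90  94 104 110 117 117 120
256  78  77  85  89  90 104 120 124 123 130 135 134 134 134 130 117 103  96 105 113 116 117 118 117 117 119 118 118
257  74  73  74  73  76  77  79  80  79  81  87 105 122 122 122 122 117 118 118 121 119 120 120 119 120 121 122 121
```

```bash
python3 - <<'E'
from h import *
import pickle
S,T,mk=pickle.load(open('f0.pkl','rb'))
def c(im,x0,x1,y0,y1,lo,hi):
    b=im[y0:y1,x0:x1].astype(float)
    return b
a=S['image'].astype(float);w=np.clip((a[...,0]-70)/85,0,1);m=np.zeros_like(w);m[112:118,312:322]=w[112:118,312:322]
ys,xs=np.mgrid[:384,:512];cs=np.array([(xs*m).sum(),(ys*m).sum()])/m.sum()
a=T['image'].astype(float);w=((a[...,0]>1.5*a[...,2])&(a[...,0]>95)).astype(float);m=np.zeros_like(w);m[249:258,102:115]=w[249:258,102:115]
ct=np.array([(xs*m).sum(),(ys*m).sum()])/m.sum()
print(cs,ct,m.sum())
print(tri([(S,cs),(T,ct)]),at_z(S,cs,.088),at_z(T,ct,.088))
# calibration sanity: bay top corner z=0.05
E
```

```text
[316.57659033 114.55725191] [108.5 253. ] 70.0
(array([0.52319552, 0.32708702, 0.08601772]), array([-0.38,  0.06, -0.22, -0.17])) [0.52538848 0.32624684] [0.52292222 0.32591562]
```

```bash
python3 - <<'E'
from workcell import env
import numpy as np,cv2
for y in(45,-45,135,-135):
    print(y,[None if j is None else np.round(j,0) for j in(env.inverse_kinematics([.533,-.2045,.26],[-90,0,y]),env.inverse_kinematics([.567,.1935,.102],[-90,0,y]))])
y=45
env.gripper_to(.5)
env.goto([.533,-.2045,.26],[-90,0,y])
env.move_straight([.533,-.2045,.150],rate=.15)
s=env.read_state();print(s['clock'],s['position'],s['tool_rot'],s['opening'],s['force'])
for n in('scene','top'):
    p=env.grab_frame(n);im=p['image']
    c=im[130:260,90:250] if n=='scene' else im[170:300,280:440]
    cv2.imwrite(f'pics/h1{n}.png',cv2.resize(c,None,fx=4.5,fy=4.5,interpolation=2))
E
```

```text
45 [array([ -5.,  15.,  -4.,   0., -71., -40.]), array([ 34.,  26., -12.,  -0., -52., -79.])]
-45 [array([  -5.,   15.,   -4.,   -0.,  -71., -130.]), array([  34.,   26.,  -12.,    0.,  -52., -169.])]
135 [array([ -5.,  15.,  -4.,   0., -71.,  50.]), array([ 34.,  26., -12.,   0., -52.,  11.])]
-135 [array([ -5.,  15.,  -4.,   0., -71., 140.]), array([ 34.,  26., -12.,   0., -52., 101.])]
5.0833 [ 0.53368273 -0.20492614  0.15089566] [-9.00946831e+01 -4.52836899e-02  4.49966304e+01] 0.4963998874040136 [-0.51456625 -0.5074597  -0.02441661]
```

View pics/h1scene.png

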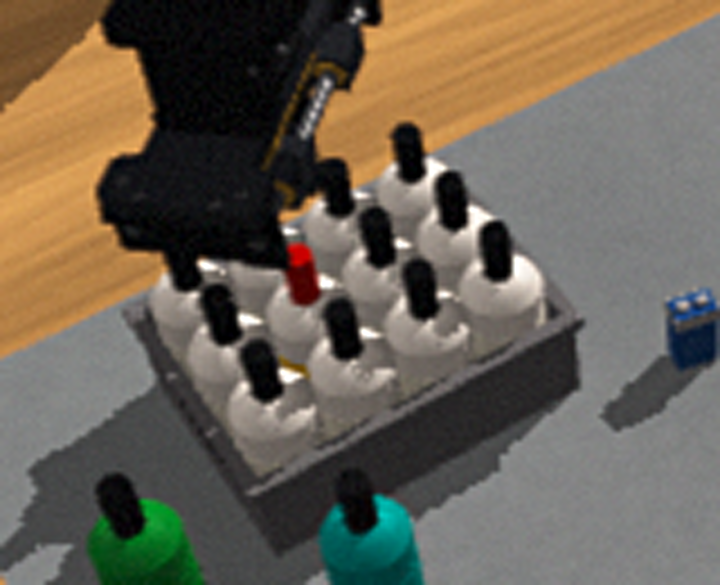

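View pics/h1top.png

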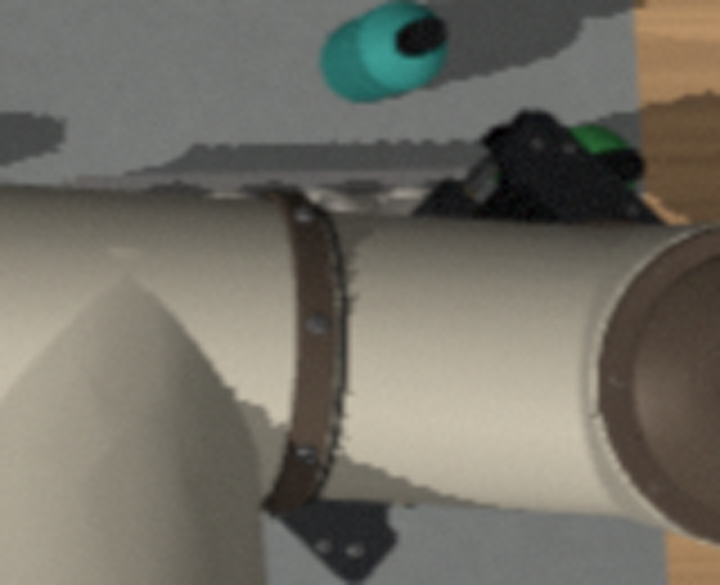

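```bash
python3 - <<'E'
from h import *
import pickle
S,T,mk=pickle.load(open('f0.pkl','rb'))
j=np.array([-.707,.707,0]);w=np.array([.707,.707,0]);t=np.array([.5337,-.2049,.1509])
for n,o in dict(tcp=t,tipA=t+j*.022,tipB=t-j*.022,backA=t+j*.037,backB=t-j*.037,bodyA=t+j*.095+[0,0,.07],bodyB=t-j*.095+[0,0,.07],bw=t+w*.095+[0,0,.07],bw2=t-w*.095+[0,0,.07],cap=np.array([.533,-.2045,.128])).items():
    print(n,((proj(S,o)-[90,130])*4.5).round())
E
```

```text
tcp [283. 224.]
tipA [295. 193.]
tipB [269. 255.]
backA [304. 173.]
backB [260. 278.]
bodyA [314.  -2.]
bodyB [191. 271.]
bw [450. 146.]
bw2 [ 68. 104.]
cap [290. 253.]
```

```bash
python3 - <<'E'
from h import *
import pickle
S,T,mk=pickle.load(open('f0.pkl','rb'))
for p,(x0,x1,y0,y1),n in((S,(140,172,175,207),'S'),(T,(340,372,228,260),'T')):
    im=cv2.resize(p['image'][y0:y1,x0:x1],None,fx=12,fy=12,interpolation=0)
    for z in(.096,.128):
        t=np.linspace(0,6.283,40)
        P=np.stack([.533+.0085*np.cos(t),-.2045+.0085*np.sin(t),0*t+z],-1)
        cv2.polylines(im,[((proj(p,P)+.5-[x0,y0])*12).astype(int)],1,(0,255,255) if z>.1 else (0,255,0),1)
    cv2.imwrite(f'pics/ov{n}.png',im)
a=cv2.imread('pics/ovS.png');b=cv2.imread('pics/ovT.png');cv2.imwrite('pics/ov.png',np.hstack([a,b]))
E
```

```text
(no output)
```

View pics/ov.png

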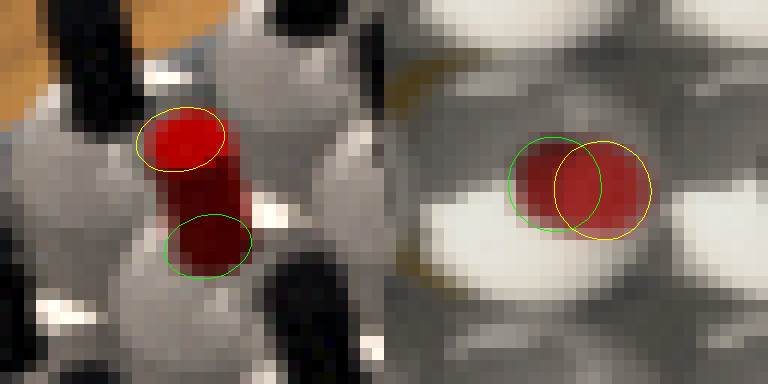

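```bash
python3 - <<'E'
from workcell import env
import numpy as np,cv2
r=lambda s:print(s['clock'],s['position'].round(4),s['tool_rot'].round(1),round(s['opening'],3),s['force'].round(2))
print(env.move_straight([.533,-.204,.100],rate=.06,force_limit=8)); r(env.read_state())
env.gripper_to(0,grasp_force=25); r(env.read_state())
print(env.move_straight([.533,-.204,.115],rate=.04,force_limit=25)); r(env.read_state())
env.move_straight([.533,-.204,.27],rate=.10); r(env.read_state())
p=env.grab_frame('scene');im=p['image']
cv2.imwrite('pics/l1.png',cv2.resize(im[70:260,60:270],None,fx=3.5,fy=3.1,interpolation=2))
E
```

```text
False
6.1667 [ 0.5334 -0.2041  0.1003] [-90.  -0.  45.] 0.497 [ 0.1  -0.47  0.02]
6.7667 [ 0.5331 -0.2041  0.1001] [-90.  -0.  45.] 0.187 [-0.25 -0.22  0.8 ]
False
7.2917 [ 0.5329 -0.2039  0.1152] [-90.  -0.  45.] 0.184 [ 0.54  0.88 -1.19]
8.9917 [ 0.5327 -0.2039  0.2693] [-89.9   0.   45. ] 0.188 [ 0.36 -0.03 -1.85]
```

View pics/l1.png

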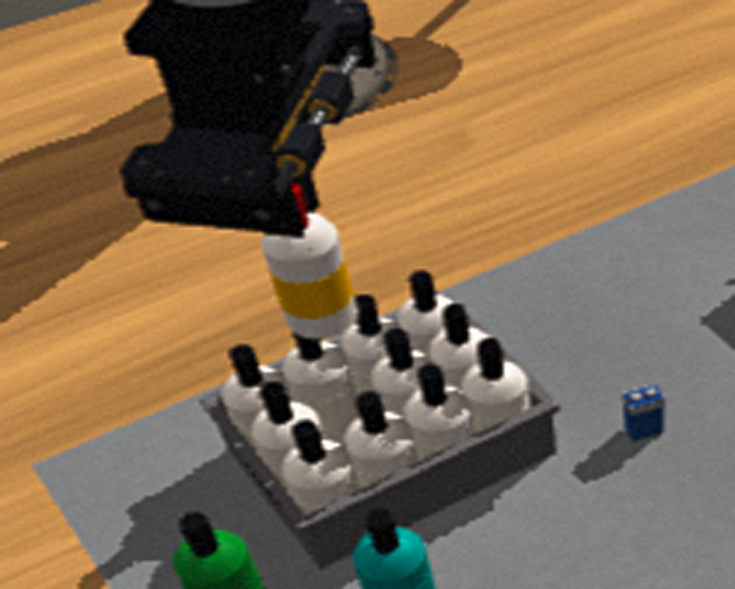

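```bash
python3 - <<'E'
from workcell import env
import numpy as np,cv2,pickle
r=lambda s:print(s['clock'],s['position'].round(4),s['tool_rot'].round(1),round(s['opening'],3),s['force'].round(2))
env.move_straight([.567,.1935,.27],rate=.15); r(env.read_state())
env.move_straight([.567,.1935,.165],rate=.1); env.dwell(.3); r(env.read_state())
p=env.grab_frame('scene');q=env.grab_frame('top');pickle.dump((p,q),open('f1.pkl','wb'))
cv2.imwrite('pics/p1.png',cv2.resize(p['image'][40:200,210:370],None,fx=3.7,fy=3.7,interpolation=2))
cv2.imwrite('pics/p1t.png',cv2.resize(q['image'][170:290,80:230],None,fx=4,fy=4,interpolation=2))
E
```

```text
11.85 [0.567  0.1931 0.2701] [-90.   0.  45.] 0.183 [ 0.77 -0.72 -1.47]
13.35 [0.5671 0.1936 0.1654] [-90.  -0.  45.] 0.187 [ 0.26 -0.84 -1.66]
```

View pics/p1.png

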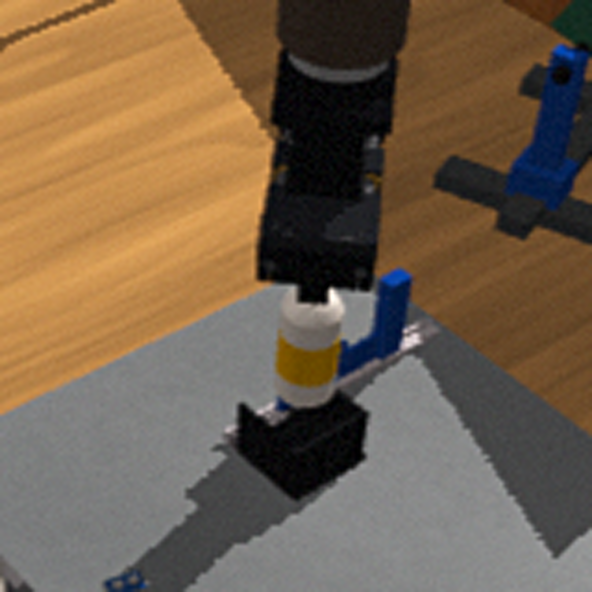

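View pics/p1t.png

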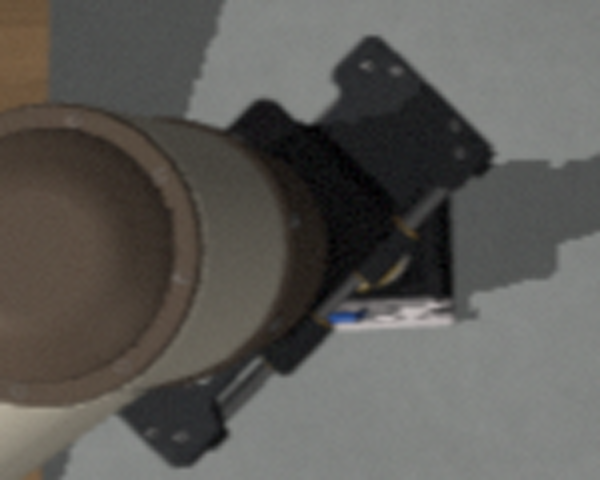

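```bash
python3 - <<'E'
from workcell import env
import numpy as np,cv2,pickle
r=lambda s:print(s['clock'],s['position'].round(4),s['tool_rot'].round(1),round(s['opening'],3),s['force'].round(2))
print(env.move_straight([.567,.1935,.112],rate=.06,force_limit=6)); r(env.read_state())
print(env.move_straight([.567,.1935,.099],rate=.015,force_limit=3)); r(env.read_state())
p=env.grab_frame('scene')
cv2.imwrite('pics/p2.png',cv2.resize(p['image'][60:200,230:370],None,fx=4,fy=4,interpolation=2))
E
```

```text
False
14.4833 [0.5674 0.1937 0.1125] [-90.   -0.1  45. ] 0.186 [-0.37 -0.48 -1.25]
True
15.1333 [0.5669 0.1934 0.1021] [-90.   0.  45.] 0.188 [-0.96  0.12  3.  ]
```

View pics/p2.png

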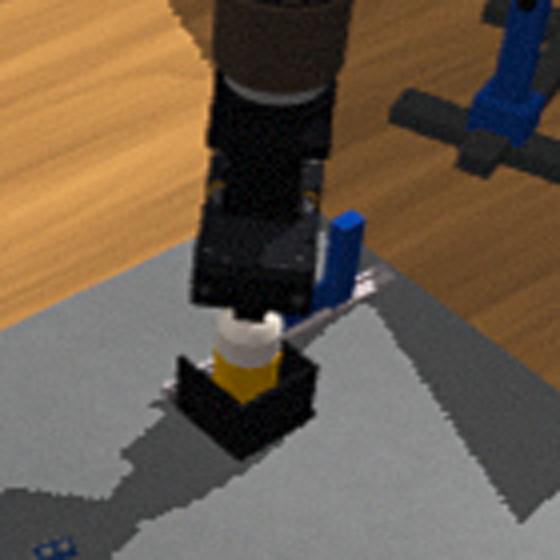

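Contact came at TCP z = 0.102 exactly as expected, so the bottle stands on the bay floor. Next I release it, rise, and look.

```bash
python3 - <<'E'
from workcell import env
from h import *
import pickle
r=lambda s:print(s['clock'],s['position'].round(4),s['tool_rot'].round(1),round(s['opening'],3),s['force'].round(2))
env.gripper_to(.5); r(env.read_state())
env.move_straight([.567,.1935,.22],rate=.12); 
print(env.inverse_kinematics([.52,.40,.22],[-90,0,90]),env.inverse_kinematics([.52,.40,.22],[-90,0,2]))
env.goto([.52,.40,.22],[-90,0,90]); r(env.read_state())
p=env.grab_frame('scene');q=env.grab_frame('top');pickle.dump((p,q),open('f2.pkl','wb'))
cv2.imwrite('pics/r1.png',cv2.resize(p['image'][60:200,230:370],None,fx=4,fy=4,interpolation=2))
cv2.imwrite('pics/r1t.png',cv2.resize(q['image'][170:290,50:230],None,fx=4,fy=4,interpolation=2))
E
```

```text
15.9583 [0.5661 0.1931 0.1011] [-89.9   0.1  45. ] 0.501 [ 0.66 -0.08  0.12]
[ 51.66649114  25.17834685   5.01903005   0.         -69.84068321
 -51.66649114] [ 5.16664911e+01  2.51783468e+01  5.01903005e+00 -2.54444375e-14
 -6.98406832e+01 -1.39666491e+02]
17.9583 [0.52   0.3992 0.2195] [-90.    0.1  89.9] 0.5 [ 0.11 -0.09 -0.04]
```

View pics/r1.png

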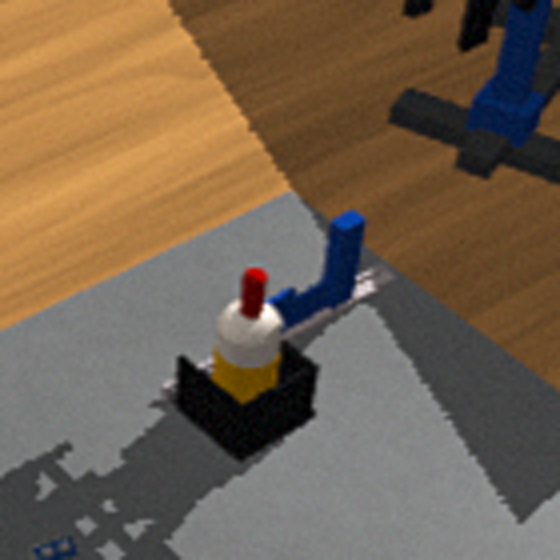

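View pics/r1t.png

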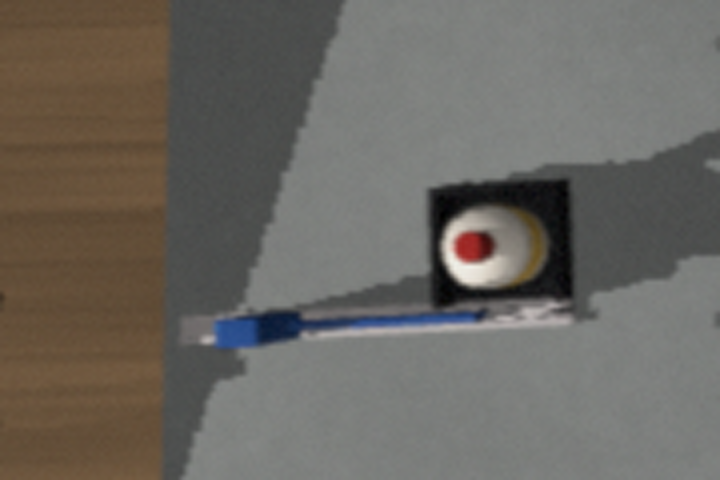

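```bash
python3 - <<'E'
from workcell import env
from h import *
import pickle
r=lambda s:print(s['clock'],s['position'].round(4),s['tool_rot'].round(1),round(s['opening'],3),s['force'].round(2))
env.gripper_to(0,grasp_force=20); r(env.read_state())
env.goto([.524,.40,.13],[-90,0,91.5])
print(env.move_straight([.524,.40,.055],rate=.12,force_limit=8)); r(env.read_state())
print(env.move_straight([.5245,.352,.055],rate=.1,force_limit=5)); r(env.read_state())
print(env.move_straight([.527,.285,.055],rate=.04,force_limit=9)); r(env.read_state())
p=env.grab_frame('scene')
cv2.imwrite('pics/s1.png',cv2.resize(p['image'][60:200,230:370],None,fx=4,fy=4,interpolation=2))
E
```

```text
19.0333 [0.5199 0.4001 0.22  ] [-90.   0.  90.] 0.003 [ 0.38 -0.75  0.3 ]
False
20.2583 [0.5248 0.4008 0.0564] [-90.1  -0.1  91.5] 0.005 [ 0.1   0.24 -0.03]
False
20.8917 [0.5249 0.3517 0.0553] [-90.   -0.   91.5] 0.006 [-0.05 -0.07  0.09]
True
22.0667 [0.5263 0.302  0.055 ] [-90.   -0.2  91.4] 0.006 [-0.45  1.25  1.47]
```

View pics/s1.png

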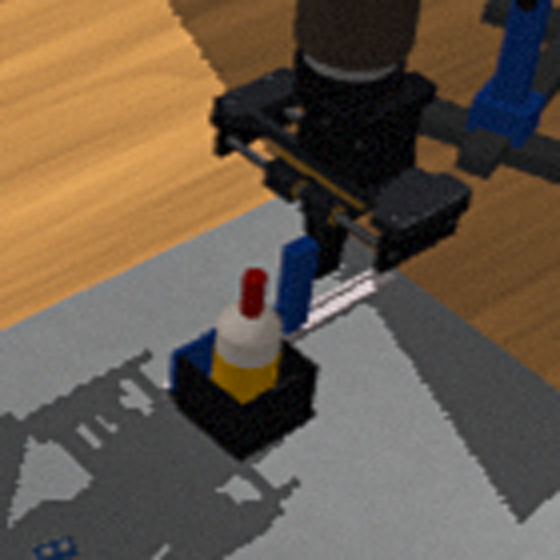

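```bash
python3 - <<'E'
from workcell import env
from h import *
import pickle
r=lambda s:print(s['clock'],s['position'].round(4),s['tool_rot'].round(1),round(s['opening'],3),s['force'].round(2))
for lim in(8,12):
    print(env.move_straight([.5265,.290,.055],rate=.015,force_limit=lim)); r(env.read_state()); env.dwell(.2); r(env.read_state())
E
```

```text
True
22.475 [0.5264 0.3021 0.0546] [-90.1  -0.3  91.4] 0.003 [0.16 1.35 0.72]
22.675 [0.5263 0.3021 0.0543] [-90.1  -0.3  91.5] 0.006 [ 0.39 -0.32  1.12]
True
23.0833 [0.5264 0.3023 0.0543] [-90.2  -0.7  91.4] 0.009 [0.18 2.54 1.4 ]
23.2833 [0.5264 0.3023 0.0542] [-90.2  -0.7  91.4] 0.006 [-0.16  0.8   1.88]
```

```bash
python3 - <<'E'
from workcell import env
from h import *
import pickle
r=lambda s:print(s['clock'],s['position'].round(4),s['tool_rot'].round(1),round(s['opening'],3),s['force'].round(2))
env.move_straight([.526,.335,.055],rate=.08); env.move_straight([.526,.36,.22],rate=.15);env.goto([.42,.42,.26],[-90,0,91.5]); r(env.read_state())
p=env.grab_frame('scene');q=env.grab_frame('top');pickle.dump((p,q),open('f3.pkl','wb'))
cv2.imwrite('pics/e.png',p['image']);cv2.imwrite('pics/et.png',q['image'])
cv2.imwrite('pics/e1.png',cv2.resize(p['image'][90:190,250:350],None,fx=6,fy=6,interpolation=2))
cv2.imwrite('pics/e1t.png',cv2.resize(q['image'][190:280,80:210],None,fx=6,fy=6,interpolation=2))
E
```

```text
25.6833 [0.4192 0.4202 0.2596] [-90.    0.   91.6] 0.007 [ 0.58  0.27 -0.81]
```

View pics/e1.png

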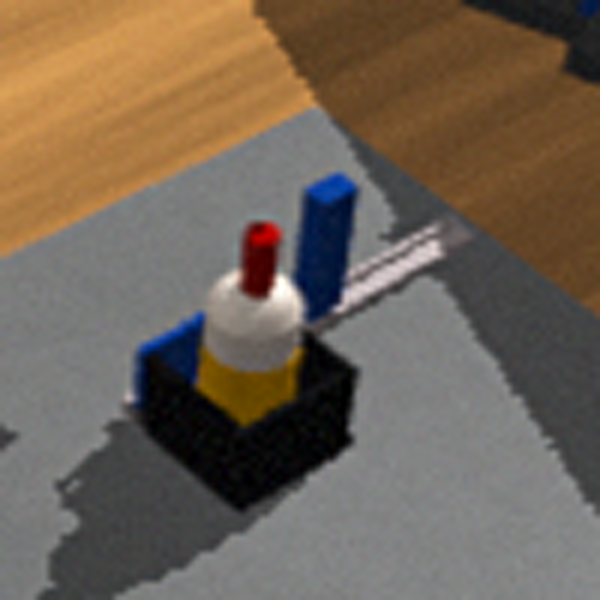

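View pics/e1t.png

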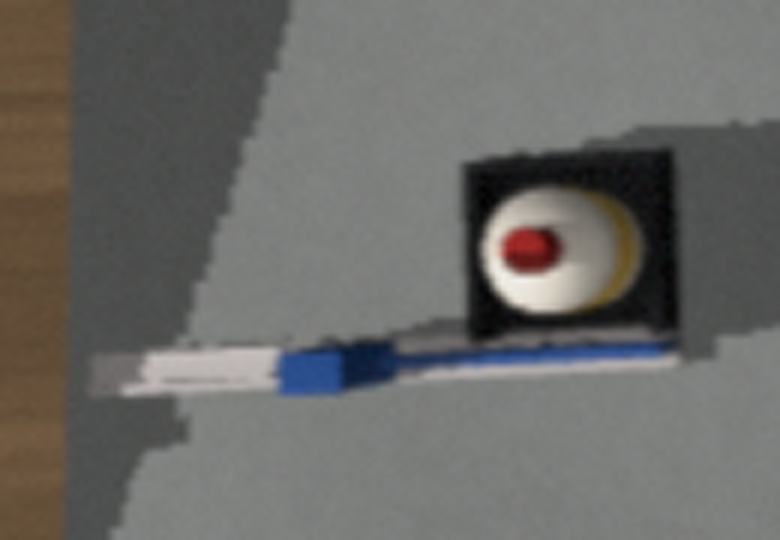

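View pics/e.png

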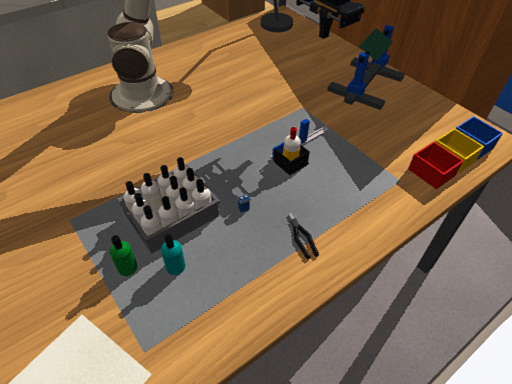

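View pics/et.png

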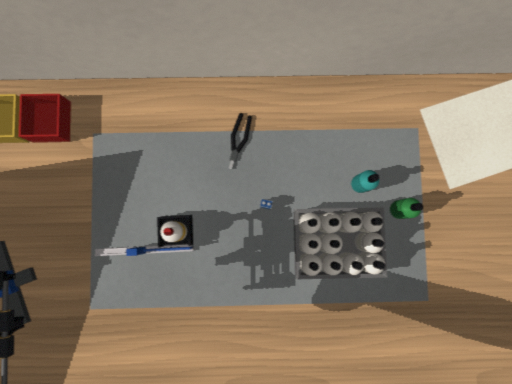

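```bash
python3 - <<'E'
from h import *
import pickle
p,q=pickle.load(open('f3.pkl','rb'))
us=np.array([250+330/6-.5,90+186/6-.5]);ut=np.array([80+312/6-.5,190+371/6-.5])
X,_=tri([(p,us),(q,ut)]);print(X,_,at_z(q,ut,.088))
for yaw in(.6,1.3,2):
    c,s=np.cos(np.radians(yaw)),np.sin(np.radians(yaw));print(yaw,np.array([[c,s],[-s,c]])@(at_z(q,ut,.088)-[.567,.1935]))
print([cv2.norm(np.float64(0))])
E
```

```text
[0.52572923 0.27660192 0.08934045] [-0.31  0.04 -0.19 -0.14] [0.52536109 0.27659513]
0.6 [-0.04076648  0.08352661]
1.3 [-0.03974299  0.08401842]
2 [-0.03871357  0.08449769]
[0.0]
```

The tab is measured at about (-39, +84) mm in the bay frame. The shut position is (-38, +85), so the guard is against its stop, and three pushes up to 12 N ended at the same place. The bottle stands upright in the bay, the 11 black caps are standing in the crate, and the battery and cutters look unmoved. Handing in.

```bash
python3 - <<'E'
from workcell import env
env.close_job()
E
```

```text
the job is handed in; nothing more can be done
```

The job is handed in at about 26 s on the robot's clock. The red-capped flux bottle is standing upright in the black bay with the blue guard shut in front of it.

- **Lift:** I gripped the red cap with the jaws across the crate's diagonal and the gripper part open, then lifted straight up. The later pictures show all eleven black-capped bottles still standing in the crate.
- **Placing:** I lowered the bottle slowly and stopped on a 3 N touch at a tool height of 0.102 m, which matches the bay floor. After release it stayed upright and clear of the walls.
- **Guard:** I pushed the tab with closed fingers until it stopped. Two more pushes, the last with a 12 N limit, moved it no further. The tab measured about (-39, +84) mm in the bay's frame, against (-38, +85) mm when shut, which is within measurement error.
- **Bystanders:** I judged these by eye only. The battery and cutters appear unmoved between the first and last pictures.

My first outline fits of the bay and the tab disagreed between the two cameras. The bay's angle came out anywhere from 0.6° to 2.3°. I settled this with a refit of the bay and by triangulating the top of the tab. The remaining error was small compared with the 9 mm gap around the bottle.

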